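Find the output key that is still latched and release it

TASK

One of the four latching keys on the output switch box is still pushed in, and every output must be off before a board is connected. With a fingertip, tap all four keys lightly from left to right, too softly to click any of them, to feel which one sits low and hard; then press that key down until it lets go and take the finger away, so that all four stand up. Only touch the keys: grasp or lift nothing, do not push in a key that is up, and leave the things lying around the box where they are.

Things in the scene. Friction and masses are not known exactly. Their poses are not given: they have to be found in the camera images.
- box: grey output switch box with an aluminium top, fixed on the desk top (z = 0): 130 mm deep (x), 236 wide (y), top panel 46 above its underside. Origin: centre of the underside; x points away from the robot, y to the left along the keys. Four identical square keys stand in a row 30 mm in front of its middle, 45 apart; a row of binding posts, 19 high, stands 37 behind its middle
- place_1 (a point): place 1 of the 4 in the row of keys, counted from the robot's left (the box's +y end) to the right: a point fixed to the box, 18 mm above the panel, where the centre of a key's top face is when that key stands up
- place_2 (a point): place 2 of the 4 in the row of keys, counted from the robot's left (the box's +y end) to the right: a point fixed to the box, 18 mm above the panel, where the centre of a key's top face is when that key stands up
- place_3 (a point): place 3 of the 4 in the row of keys, counted from the robot's left (the box's +y end) to the right: a point fixed to the box, 18 mm above the panel, where the centre of a key's top face is when that key stands up
- place_4 (a point): place 4 of the 4 in the row of keys, counted from the robot's left (the box's +y end) to the right: a point fixed to the box, 18 mm above the panel, where the centre of a key's top face is when that key stands up
- key_a (a joint): how far key a is pushed down, m: 0 = up, 0.0045 = latched in, 0.010 = bottom stop. Push on, push off: an up key latches once pushed about 7 mm (never under 6.5); the latched key lets go once pushed to 7 mm and springs up as the finger leaves. Which place the key has in the row, and whether it is the latched one, must be found
- top_a (a point): centre of the top face of key a, moving with it. All keys are alike, 20x20 mm grey caps; top 18 mm above the panel when up, 13.5 latched, 8 at the bottom stop. A spring lifts each: an up key starts to give at 3 N and gains 0.75 N a mm; the latched one is hard up to 6 N, lets go at 8.5 N and meets the bottom stop at 10.5 N
- key_b (a joint): how far key b is pushed down, m: 0 = up, 0.0045 = latched in, 0.010 = bottom stop. Push on, push off: an up key latches once pushed about 7 mm (never under 6.5); the latched key lets go once pushed to 7 mm and springs up as the finger leaves. Which place the key has in the row, and whether it is the latched one, must be found
- top_b (a point): centre of the top face of key b, moving with it. All keys are alike, 20x20 mm grey caps; top 18 mm above the panel when up, 13.5 latched, 8 at the bottom stop. A spring lifts each: an up key starts to give at 3 N and gains 0.75 N a mm; the latched one is hard up to 6 N, lets go at 8.5 N and meets the bottom stop at 10.5 N
- key_c (a joint): how far key c is pushed down, m: 0 = up, 0.0045 = latched in, 0.010 = bottom stop. Push on, push off: an up key latches once pushed about 7 mm (never under 6.5); the latched key lets go once pushed to 7 mm and springs up as the finger leaves. Which place the key has in the row, and whether it is the latched one, must be found
- top_c (a point): centre of the top face of key c, moving with it. All keys are alike, 20x20 mm grey caps; top 18 mm above the panel when up, 13.5 latched, 8 at the bottom stop. A spring lifts each: an up key starts to give at 3 N and gains 0.75 N a mm; the latched one is hard up to 6 N, lets go at 8.5 N and meets the bottom stop at 10.5 N
- key_d (a joint): how far key d is pushed down, m: 0 = up, 0.0045 = latched in, 0.010 = bottom stop. Push on, push off: an up key latches once pushed about 7 mm (never under 6.5); the latched key lets go once pushed to 7 mm and springs up as the finger leaves. Which place the key has in the row, and whether it is the latched one, must be found
- top_d (a point): centre of the top face of key d, moving with it. All keys are alike, 20x20 mm grey caps; top 18 mm above the panel when up, 13.5 latched, 8 at the bottom stop. A spring lifts each: an up key starts to give at 3 N and gains 0.75 N a mm; the latched one is hard up to 6 N, lets go at 8.5 N and meets the bottom stop at 10.5 N
- solder_spool: bystander: reel of solder standing on its flange, 52 mm across, 35 high mm, loose beside the box; origin at the centre of its underside
- cutters_red: bystander: small red-handled cutters lying flat, 56x108x12 mm, loose beside the box; origin at the centre of its underside
- bare_board: bystander: small blue circuit board, 30x45x10 mm, loose beside the box; origin at the centre of its underside
- tweezers: bystander: steel tweezers, 14x122x9 mm, loose beside the box; origin at the centre of its underside
- usb_drive: bystander: blue memory stick, 18x53x8 mm, loose beside the box; origin at the centre of its underside
- driver_blue: bystander: blue-handled screwdriver, 20x170x17 mm, loose beside the box; origin at the centre of its underside
- flux_syringe: bystander: cream-coloured syringe lying down, 26x135x17 mm, loose beside the box; origin at the centre of its underside
- white_mug: bystander: white mug, 68x100x95 mm, loose beside the box; origin at the centre of its underside

How it is judged (in metres and radians):
On the way, in this order (a step that is already met when the one before it is completed fails the run):
1. the key in place 1 from the left is tapped, while one key is still latched (((horizontal distance between top_a and place_1 below 0.01 m and contact force between the fingers and key_a above 0.3 N) or (horizontal distance between top_b and place_1 below 0.01 m and contact force between the fingers and key_b above 0.3 N) or (horizontal distance between top_c and place_1 below 0.01 m and contact force between the fingers and key_c above 0.3 N) or (horizontal distance between top_d and place_1 below 0.01 m and contact force between the fingers and key_d above 0.3 N)) and value of joint any of key_a, key_b, key_c, key_d above 0.0035 m), for 0.02 s.
2. the key in place 2 from the left is tapped, while one key is still latched (((horizontal distance between top_a and place_2 below 0.01 m and contact force between the fingers and key_a above 0.3 N) or (horizontal distance between top_b and place_2 below 0.01 m and contact force between the fingers and key_b above 0.3 N) or (horizontal distance between top_c and place_2 below 0.01 m and contact force between the fingers and key_c above 0.3 N) or (horizontal distance between top_d and place_2 below 0.01 m and contact force between the fingers and key_d above 0.3 N)) and value of joint any of key_a, key_b, key_c, key_d above 0.0035 m), for 0.02 s.
3. the key in place 3 from the left is tapped, while one key is still latched (((horizontal distance between top_a and place_3 below 0.01 m and contact force between the fingers and key_a above 0.3 N) or (horizontal distance between top_b and place_3 below 0.01 m and contact force between the fingers and key_b above 0.3 N) or (horizontal distance between top_c and place_3 below 0.01 m and contact force between the fingers and key_c above 0.3 N) or (horizontal distance between top_d and place_3 below 0.01 m and contact force between the fingers and key_d above 0.3 N)) and value of joint any of key_a, key_b, key_c, key_d above 0.0035 m), for 0.02 s.
4. the key in place 4 from the left is tapped, while one key is still latched (((horizontal distance between top_a and place_4 below 0.01 m and contact force between the fingers and key_a above 0.3 N) or (horizontal distance between top_b and place_4 below 0.01 m and contact force between the fingers and key_b above 0.3 N) or (horizontal distance between top_c and place_4 below 0.01 m and contact force between the fingers and key_c above 0.3 N) or (horizontal distance between top_d and place_4 below 0.01 m and contact force between the fingers and key_d above 0.3 N)) and value of joint any of key_a, key_b, key_c, key_d above 0.0035 m), for 0.02 s.
5. the latched key is pressed down past its catch (at least 7 mm below its up height) (value of joint any of key_a, key_b, key_c, key_d above 0.007 m), for 0.02 s.
At the end, for the whole second after the job is handed in: all four keys stand fully up (within 1 mm), and every loose thing round the box is within 20 mm of where it was (value of joint each of key_a, key_b, key_c, key_d below 0.001 m and distance of each of solder_spool, cutters_red, bare_board, tweezers, usb_drive, driver_blue, flux_syringe, white_mug from where it was at the start of the episode below 0.02 m); the robot touches nothing.
It fails at once if a key that was up is pushed in by more than 6.8 mm, to its click (distance of any of top_a, top_b, top_c, top_d from where it was at the start of the episode above 0.0068 m).
It fails at once if a bystander is lifted or pushed more than 20 mm (distance of any of solder_spool, cutters_red, bare_board, tweezers, usb_drive, driver_blue, flux_syringe, white_mug from where it was at the start of the episode above 0.02 m).
It also fails if it takes over 43 s, if anything falls off the work surface, if the arm or the gripper's body presses on something with over 40 N, if the wrist force passes 120 N, or if a joint passes its speed limit or range.

ROBOT

A 6-joint arm with a two-finger parallel gripper is mounted at the origin on a cart in front of the work surface, level with it; the furniture and walls round the work are solid. World frame = base frame: x ahead of the robot, y to its left, z up, the work surface at z = 0. Lengths are in m, angles in degrees, forces in N, time in s.
With the tool pointing down it reaches from about 0.325 to 0.925 m from the base axis. Payload 3.1 kg.
Tool frame: the origin (TCP) lies midway between the tips of the shut fingers; the grasp point (between the pads) lies 19 mm behind it; z points along the fingers, x is the direction in which the jaws open and shut, and the axes are right-handed (so a half turn about z gives the same grasp; the last joint's range is limited). The gripper opens to 85 mm and grips with 20 to 120 N. Pads are 22 mm wide; open, the fingers measure 114 mm over their backs; the gripper's body (76 mm by 85 mm) begins 54 mm behind the grasp point. The pads swing forward as they close: fully open they stand 13 mm farther back than shut.
Start: joints at [-74.782, 12.427, 92.441, -0, 75.132, -6.429], TCP at [0.231, -0.581, 0.231] pointing down, gripper open.
Joint ranges: [-157.48, 157.48], [-44.54, 120.13], [17.64, 146.25], [-64.5, 244.5], [7.68, 150.69], [-147.95, 147.95]. Speed limits (degrees/s): [159.86, 159.86, 180, 180, 180, 180].

INTERFACE

Orientations are given as a 3x3 rotation matrix whose columns are the frame's x, y, z axes.
In Python, from bench import bot gives the robot as it stands.
- The arm moves only by the tool apply_moves, never from a script. Its argument "series" is a list of rows, each a list of 5 numbers: the closure, from 0 (fully open) to 1 (shut), then the shift along the world's x, y, z in m, then the turn about the world's z in degrees. In form: [[fingers, dx, dy, dz, turn], ...]. A call has 1 to 5 rows; each row is the pose to reach, as a shift and turn from the pose commanded when the call began; what a row does not reach only later rows make up. A row lasts 1/10 s, in which the tool goes at most 50 mm and 8.59 degrees, less where a joint would pass 70% of its speed; a pose out of reach is approached as far as the arm can. A call with a gripper value outside its range is refused whole. The fingers move at their own pace and stop on an object; the grip force is fixed at half the most. Time passes only in rows, so rows that repeat a pose let the fingers close. It gives the time, the measured TCP pose, the force and the opening at its end, in the units of the state.
- bot.get_state(): the state, without advancing time (a new reading comes with each control period).
- bot.snapshot(name): name is "side" or "top"; returns (picture, depth): 420x560x3 uint8, red, green, blue; 420x560 float32, m along the optical axis (not along the pixel's ray), 0 where there is no reading.
- bot.camera_model(name): a dict with "fx", "fy", "cx", "cy" (pixels), "position" and "attitude" of the camera in the world. Camera axes: x right, y down, z forward; pixel columns grow to the right and rows downward; lengths in m; the calibration is good to about 2 mm. A picture is of the moment at which its call begins. camera_model takes no time and is no camera call.
- bot.sign_off(): hands the job in, once; it reports no verdict.
The state is a dict: "time": time; "joints": joint angles; "qd": joint speeds; "joint_torque": joint torques, N m; "tcp_pos": TCP position; "tcp_rot": TCP orientation; "ft_force": force on the tool from outside, world axes, zero at the start; "torque": the same for the moment, N m; "gripper_width": finger opening in m.
Only numpy, scipy, OpenCV 4.12 (cv2) and the standard library are available. Lean on these libraries where they do the work, as an engineer would, in place of code of your own. Each camera call takes 0.05 s, during which the arm holds its last target.

## Working session

There is one attempt and no reset: what is moved stays moved. The work goes in short steps, Python scripts to look and compute and a tool call to move; the robot and the scene stay as the last step left them, time stands still between calls to the robot, and variables do not carry over. Pictures are saved under pics/ and viewed, and the job is handed in when it is done.

Besides the shell and the picture viewer there is one more tool, called by a JSON object that holds its "method" and its "body", one argument or row to a line. apply_moves: Moves the arm, as the interface text tells. Its arguments: {"type":"object","properties":{"series":{"type":"array"}},"required":["series"]}

```bash
ls; mkdir -p pics; python3 - <<'E'
from bench import bot
import cv2,numpy as np
s=bot.get_state();print({k:np.round(v,3).tolist() for k,v in s.items()})
for n in ("top","side"):
    p,d=bot.snapshot(n);cv2.imwrite(f"pics/{n}0.png",p[:,:,::-1]);np.save(f"pics/{n}0.npy",d)
    print(n,bot.camera_model(n))
E
```

```text
pics
{'time': 0.0, 'joints': [-74.781, 12.48, 92.528, -0.001, 75.133, -6.429], 'qd': [0.004, -0.062, -0.079, -0.007, 0.021, -0.017], 'joint_torque': [-0.001, -39.685, -30.385, -0.0, 0.01, -0.0], 'tcp_pos': [0.23, -0.58, 0.23], 'tcp_rot': [[0.369, -0.929, -0.001], [-0.929, -0.369, 0.002], [-0.002, -0.0, -1.0]], 'ft_force': [-0.54, -1.006, -0.281], 'torque': [-0.001, -0.032, 0.052], 'gripper_width': 0.085}
top {'fx': 494.40538163042953, 'fy': 494.40538163042953, 'cx': 280.8647890490493, 'cy': 206.420143406262, 'position': array([0.46742206, 0.20663686, 0.96093885]), 'attitude': array([[-0.01191343, -0.9968228 ,  0.07875511],
       [-0.9992062 ,  0.00887364, -0.0388359 ],
       [ 0.03801366, -0.07915526, -0.99613724]])}
side {'fx': 493.0518589376113, 'fy': 493.0518589376113, 'cx': 274.07916183061076, 'cy': 209.27480809086697, 'position': array([ 0.22155978, -0.60822816,  0.38153498]), 'attitude': array([[ 0.94094675, -0.11078468,  0.31991556],
       [-0.33834754, -0.34075866,  0.87715704],
       [ 0.01183844, -0.93360071, -0.35811948]])}
```

View pics/top0.png

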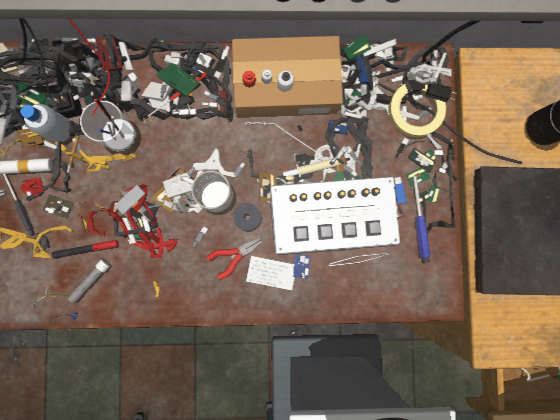

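View pics/side0.png

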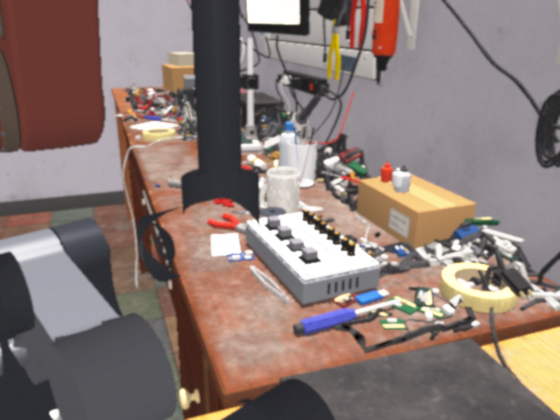

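The top view shows the box at about (335,215). Its four keys run left to right at about (300,233), (325,231), (349,230) and (373,228), with the posts behind them near row 195. The cutters, board, tweezers and syringe lie around it. Next I'll measure these.

```bash
cat > h.py <<'E'
import numpy as np,cv2
from bench import bot
def world(n,d):
    m=bot.camera_model(n);v,u=np.mgrid[:420,:560]
    c=np.stack([(u-m['cx'])/m['fx']*d,(v-m['cy'])/m['fy']*d,d],-1)
    return c@np.array(m['attitude']).T+m['position']
E
python3 - <<'E'
from h import *
d=np.load('pics/top0.npy');p=cv2.imread('pics/top0.png');W=world('top',d)
for u,v in [(300,233),(325,231),(349,230),(373,228)]:
    print(W[v,u].round(4), np.median(W[v-3:v+4,u-3:u+4].reshape(-1,3),0).round(4))
sub=(slice(180,260),slice(265,405))
Z=W[sub]; g=cv2.cvtColor(p,cv2.COLOR_BGR2GRAY)[sub]
# panel
m=(abs(Z[...,2]-.046)<.004)&(g>150)
print('panel z',np.median(Z[...,2][m]),m.sum())
r=cv2.minAreaRect(Z[m][:,:2].astype(np.float32)*1000);print(r)
mk=((Z[...,2]>.053)&(g<150)).astype(np.uint8)
n,l,st,ce=cv2.connectedComponentsWithStats(mk)
for i in range(1,n):
    if st[i,4]>15: q=Z[l==i];print(st[i],ce[i]+[265,180],np.median(q,0).round(4),((q.min(0)+q.max(0))/2).round(4))
o=cv2.resize(p[180:260,255:415],None,fx=5,fy=5,interpolation=cv2.INTER_CUBIC);cv2.imwrite('pics/topz.png',o)
s=cv2.imread('pics/side0.png');cv2.imwrite('pics/sidez.png',cv2.resize(s[190:310,220:400],None,fx=4.4,fy=4.4,interpolation=cv2.INTER_CUBIC))
E
```

```text
[0.4896 0.1374 0.0625] [0.4896 0.1374 0.0634]
[0.4928 0.0917 0.0631] [0.4927 0.0917 0.0637]
[0.4942 0.047  0.0596] [0.4942 0.047  0.0592]
[0.4974 0.0025 0.0591] [0.4973 0.0035 0.0634]
panel z 0.0454593646607947 6741
((524.0364990234375, 70.42675018310547), (126.22843933105469, 231.9242706298828), 3.816209316253662)
[97  8  8  8 40] [364.825 191.875] [0.5629 0.0175 0.0641] [0.5195 0.1077 0.5073]
[107   8   8   8  39] [375.23076923 191.1025641 ] [ 0.5652 -0.002   0.0633] [ 0.5648 -0.0035  0.0609]
[59 11  7  8 34] [326.76470588 194.70588235] [0.5586 0.0875 0.0636] [0.5594 0.0866 0.0617]
[73 10  7  8 35] [340.68571429 193.74285714] [0.5602 0.0618 0.0631] [0.5613 0.0609 0.0612]
[83 10  8  8 36] [350.83333333 193.08333333] [0.5614 0.043  0.0636] [0.562  0.0414 0.0607]
[35 13  7  8 33] [302.78787879 196.42424242] [0.5552 0.1327 0.0637] [0.515  0.1659 0.5084]
[49 12  7  8 34] [316.76470588 195.58823529] [0.5568 0.1058 0.0641] [0.5581 0.1053 0.0611]
[25 14  7  8 28] [292.75       197.46428571] [0.5537 0.1495 0.0638] [0.5547 0.1492 0.0646]
[103  43   5  11  22] [369.09090909 228.40909091] [0.4966 0.0105 0.0608] [0.4871 0.1058 0.5081]
[79 45  4 11 16] [344.5625 231.1875] [0.4907 0.0557 0.0578] [0.4943 0.0533 0.0568]
```

View pics/topz.png

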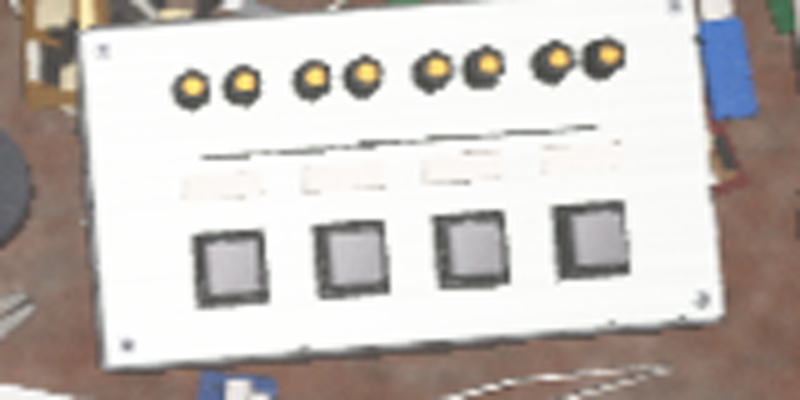

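View pics/sidez.png

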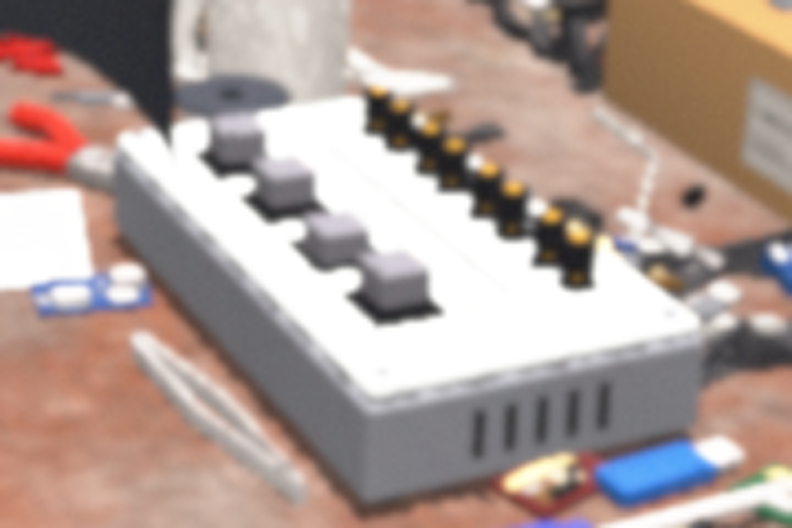

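```bash
python3 - <<'E'
from h import *
d=np.load('pics/side0.npy');W=world('side',d)
for u,v in [(220,50),(220,150),(220,190),(300,248),(30,250),(110,340),(50,80),(250,420-20)]: print((u,v),d[v,u],W[v,u].round(3))
T=world('top',np.load('pics/top0.npy'))
for u,v in [(215,190),(110,115),(45,120),(365,350),(285,85)]: print((u,v),T[v,u].round(3))
E
```

```text
(220, 50) 0.060285196 [ 0.237 -0.546  0.378]
(220, 150) 0.063739076 [ 0.236 -0.547  0.366]
(220, 190) 0.0690702 [ 0.237 -0.544  0.359]
(300, 248) 0.7742982 [0.501 0.036 0.048]
(30, 250) 0.08153615 [ 0.209 -0.525  0.346]
(110, 340) 0.062142875 [ 0.22  -0.552  0.344]
(50, 80) 0.52393377 [ 0.18  -0.021  0.319]
(250, 400) 0.062234562 [ 0.236 -0.561  0.337]
(215, 190) [0.576 0.297 0.002]
(110, 115) [0.718 0.493 0.027]
(45, 120) [0.691 0.583 0.098]
(365, 350) [ 0.124 -0.126 -0.673]
(285, 85) [0.75  0.164 0.108]
```

Key height readings are about 0.0635, 0.0637, 0.059 and 0.0634, so place 3 looks latched, but I still have to feel for it. The box is at about (0.524, 0.070) with a yaw of about 3.6°. Moving over now with the fingers shut.

{"method": "apply_moves", "body": {
  "series": [
    [1, 0.016, 0.045, 0, -6],
    [1, 0.032, 0.09, 0, -12],
    [1, 0.048, 0.135, 0, -18],
    [1, 0.064, 0.18, 0, -18],
    [1, 0.08, 0.225, 0, -18]
  ]
}}

```text
time: 0.6
tcp_pos: [0.3106, -0.3538, 0.2307]
tcp_rot: [[0.063, -0.998, -0.0], [-0.998, -0.063, 0.001], [-0.001, 0.0, -1.0]]
ft_force: [0.6, -0.3, 0.5]
gripper_width: 0.0121
```

{"method": "apply_moves", "body": {
  "series": [
    [1, 0.016, 0.045, 0, 0],
    [1, 0.032, 0.09, 0, 0],
    [1, 0.048, 0.135, 0, 0],
    [1, 0.064, 0.18, 0, 0],
    [1, 0.08, 0.225, 0, 0]
  ]
}}

```text
time: 1.1
tcp_pos: [0.3905, -0.129, 0.231]
tcp_rot: [[0.063, -0.998, 0.0], [-0.998, -0.063, -0.0], [0.0, -0.0, -1.0]]
ft_force: [0.8, -0.0, -0.3]
gripper_width: 0.0002
```

{"method": "apply_moves", "body": {
  "series": [
    [1, 0.016, 0.045, 0, 0],
    [1, 0.032, 0.09, 0, 0],
    [1, 0.048, 0.135, 0, 0],
    [1, 0.064, 0.18, 0, 0],
    [1, 0.08, 0.225, 0, 0]
  ]
}}

```text
time: 1.6
tcp_pos: [0.4705, 0.0961, 0.231]
tcp_rot: [[0.064, -0.998, -0.0], [-0.998, -0.064, -0.0], [0.0, 0.0, -1.0]]
ft_force: [0.5, -0.6, -0.7]
gripper_width: -0.0002
```

{"method": "apply_moves", "body": {
  "series": [
    [1, 0.019, 0.0405, -0.02, 0],
    [1, 0.019, 0.0405, -0.065, 0],
    [1, 0.019, 0.0405, -0.11, 0],
    [1, 0.019, 0.0405, -0.146, 0],
    [1, 0.019, 0.0405, -0.146, 0]
  ]
}}

```text
time: 2.1
tcp_pos: [0.4833, 0.1339, 0.079]
tcp_rot: [[0.064, -0.998, -0.014], [-0.998, -0.064, -0.002], [0.001, 0.014, -1.0]]
ft_force: [-0.0, -0.7, 0.3]
gripper_width: -0.0
```

```bash
python3 - <<'E'
from h import *
print(bot.get_state()['tcp_pos'],bot.get_state()['ft_force'])
p,d=bot.snapshot('top');s,e=bot.snapshot('side')
cv2.imwrite('pics/c1.png',np.hstack([cv2.resize(p[150:270,240:420,::-1],(400,267)),cv2.resize(s[170:310,200:400,::-1],(400,267))]))
print(bot.get_state()['ft_force'])
E
```

```text
[0.48327689 0.13394172 0.0790216 ] [-0.0350277  -0.67914763  0.26679046]
[ 1.5705275  -0.05511084  1.00636079]
```

View pics/c1.png

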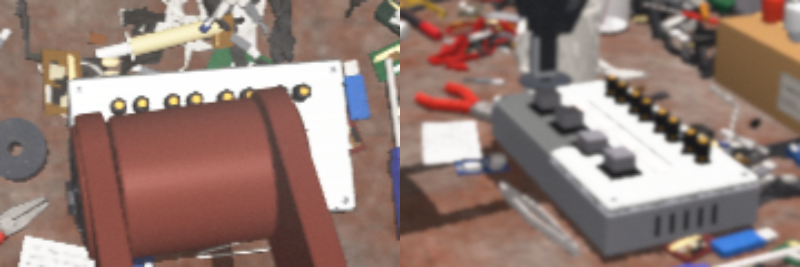

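{"method": "apply_moves", "body": {
  "series": [
    [1, 0, 0, 0, 0]
  ]
}}

```text
time: 2.3
tcp_pos: [0.4917, 0.1347, 0.0878]
tcp_rot: [[0.063, -0.998, 0.004], [-0.998, -0.063, 0.001], [-0.0, -0.004, -1.0]]
ft_force: [0.3, -0.0, 0.3]
gripper_width: -0.0001
```

{"method": "apply_moves", "body": {
  "series": [
    [1, 0, 0, 0, 0],
    [1, 0, 0, 0, 0],
    [1, 0, 0, 0, 0]
  ]
}}

```text
time: 2.6
tcp_pos: [0.4906, 0.1346, 0.0867]
tcp_rot: [[0.063, -0.998, 0.003], [-0.998, -0.063, 0.0], [-0.0, -0.003, -1.0]]
ft_force: [-0.3, -0.1, -0.2]
gripper_width: 0.0
```

{"method": "apply_moves", "body": {
  "series": [
    [1, 0, 0.002, -0.005, 0],
    [1, 0, 0.002, -0.01, 0],
    [1, 0, 0.002, -0.014, 0],
    [1, 0, 0.002, -0.016, 0],
    [1, 0, 0.002, -0.016, 0]
  ]
}}

```text
time: 3.1
tcp_pos: [0.4889, 0.1365, 0.0685]
tcp_rot: [[0.064, -0.998, -0.002], [-0.998, -0.064, -0.0], [0.0, 0.002, -1.0]]
ft_force: [-0.2, -0.3, 0.3]
gripper_width: 0.0002
```

{"method": "apply_moves", "body": {
  "series": [
    [1, 0, 0, 0, 0],
    [1, 0, 0, 0, 0]
  ]
}}

```text
time: 3.3
tcp_pos: [0.4897, 0.1366, 0.0694]
tcp_rot: [[0.064, -0.998, 0.0], [-0.998, -0.064, 0.0], [-0.0, -0.0, -1.0]]
ft_force: [-0.3, -0.1, 0.2]
gripper_width: 0.0003
```

{"method": "apply_moves", "body": {
  "series": [
    [1, 0, 0, -0.0015, 0],
    [1, 0, 0, -0.003, 0],
    [1, 0, 0, -0.003, 0]
  ]
}}

```text
time: 3.6
tcp_pos: [0.4893, 0.1365, 0.0661]
tcp_rot: [[0.064, -0.998, -0.0], [-0.998, -0.064, -0.0], [0.0, 0.0, -1.0]]
ft_force: [-0.3, -0.3, -1.5]
gripper_width: 0.0002
```

{"method": "apply_moves", "body": {
  "series": [
    [1, 0, 0, -0.001, 0],
    [1, 0, 0, -0.001, 0]
  ]
}}

```text
time: 3.8
tcp_pos: [0.4894, 0.1366, 0.0652]
tcp_rot: [[0.064, -0.998, -0.0], [-0.998, -0.064, -0.0], [0.0, 0.0, -1.0]]
ft_force: [-1.2, 0.2, 0.5]
gripper_width: -0.0
```

{"method": "apply_moves", "body": {
  "series": [
    [1, 0, 0, -0.001, 0],
    [1, 0, 0, -0.001, 0]
  ]
}}

```text
time: 4.0
tcp_pos: [0.4895, 0.1366, 0.0642]
tcp_rot: [[0.064, -0.998, -0.0], [-0.998, -0.064, -0.0], [0.0, 0.0, -1.0]]
ft_force: [-0.1, 0.3, -0.7]
gripper_width: 0.0001
```

{"method": "apply_moves", "body": {
  "series": [
    [1, 0, 0, -0.001, 0],
    [1, 0, 0, -0.001, 0]
  ]
}}

```text
time: 4.2
tcp_pos: [0.4896, 0.1366, 0.0636]
tcp_rot: [[0.064, -0.998, -0.0], [-0.998, -0.064, -0.0], [0.0, 0.0, -1.0]]
ft_force: [-0.6, -0.3, 3.4]
gripper_width: 0.0002
```

{"method": "apply_moves", "body": {
  "series": [
    [1, 0, 0, -0.001, 0],
    [1, 0, 0, -0.001, 0]
  ]
}}

```text
time: 4.4
tcp_pos: [0.4896, 0.1366, 0.0625]
tcp_rot: [[0.064, -0.998, -0.0], [-0.998, -0.064, 0.0], [-0.0, 0.0, -1.0]]
ft_force: [-1.8, -0.3, 3.5]
gripper_width: -0.0002
```

Contact came at z≈0.064 and the key gave softly at about 3.5 N, so place 1 is up. Next is place 2.

{"method": "apply_moves", "body": {
  "series": [
    [1, 0, 0, 0.006, 0],
    [1, 0, 0, 0.012, 0],
    [1, 0.001, -0.015, 0.012, 0],
    [1, 0.002, -0.03, 0.012, 0],
    [1, 0.0028, -0.045, 0.012, 0]
  ]
}}

```text
time: 4.9
tcp_pos: [0.4924, 0.0903, 0.0743]
tcp_rot: [[0.064, -0.998, 0.0], [-0.998, -0.064, -0.0], [0.0, -0.0, -1.0]]
ft_force: [-1.0, 0.8, -0.5]
gripper_width: -0.0002
```

{"method": "apply_moves", "body": {
  "series": [
    [1, 0, 0, 0, 0],
    [1, 0, 0, -0.004, 0],
    [1, 0, 0, -0.008, 0],
    [1, 0, 0, -0.008, 0]
  ]
}}

```text
time: 5.3
tcp_pos: [0.4914, 0.0919, 0.0653]
tcp_rot: [[0.064, -0.998, -0.002], [-0.998, -0.064, 0.0], [-0.0, 0.002, -1.0]]
ft_force: [0.5, 0.1, -0.1]
gripper_width: 0.0004
```

{"method": "apply_moves", "body": {
  "series": [
    [1, 0, 0, -0.001, 0],
    [1, 0, 0, -0.002, 0],
    [1, 0, 0, -0.002, 0]
  ]
}}

```text
time: 5.6
tcp_pos: [0.4924, 0.0918, 0.0642]
tcp_rot: [[0.064, -0.998, 0.0], [-0.998, -0.064, 0.0], [-0.0, -0.0, -1.0]]
ft_force: [-1.2, 0.4, 0.2]
gripper_width: 0.0001
```

{"method": "apply_moves", "body": {
  "series": [
    [1, 0, 0, -0.001, 0],
    [1, 0, 0, -0.001, 0]
  ]
}}

```text
time: 5.8
tcp_pos: [0.4925, 0.0918, 0.0637]
tcp_rot: [[0.064, -0.998, 0.0], [-0.998, -0.064, 0.0], [-0.0, -0.0, -1.0]]
ft_force: [-1.9, 0.6, 3.2]
gripper_width: -0.0001
```

{"method": "apply_moves", "body": {
  "series": [
    [1, 0, 0, -0.001, 0],
    [1, 0, 0, -0.001, 0]
  ]
}}

```text
time: 6.0
tcp_pos: [0.4925, 0.0918, 0.0626]
tcp_rot: [[0.063, -0.998, 0.0], [-0.998, -0.063, 0.0], [-0.0, -0.0, -1.0]]
ft_force: [-1.3, 0.8, 4.0]
gripper_width: 0.0002
```

Place 2 behaves the same way: contact at 0.064 and soft, so it is up. Next is place 3.

{"method": "apply_moves", "body": {
  "series": [
    [1, 0, 0, 0.006, 0],
    [1, 0, 0, 0.012, 0],
    [1, 0.001, -0.015, 0.012, 0],
    [1, 0.002, -0.03, 0.012, 0],
    [1, 0.0028, -0.045, 0.012, 0]
  ]
}}

```text
time: 6.5
tcp_pos: [0.4953, 0.046, 0.0747]
tcp_rot: [[0.064, -0.998, 0.001], [-0.998, -0.064, -0.0], [0.0, -0.001, -1.0]]
ft_force: [-0.0, -0.5, 0.3]
gripper_width: 0.0004
```

{"method": "apply_moves", "body": {
  "series": [
    [1, 0, 0, 0, 0],
    [1, 0, 0, -0.004, 0],
    [1, 0, 0, -0.008, 0],
    [1, 0, 0, -0.008, 0]
  ]
}}

```text
time: 6.9
tcp_pos: [0.4942, 0.0472, 0.0654]
tcp_rot: [[0.064, -0.998, -0.002], [-0.998, -0.064, 0.0], [-0.0, 0.002, -1.0]]
ft_force: [-0.7, -0.4, 0.7]
gripper_width: -0.0
```

{"method": "apply_moves", "body": {
  "series": [
    [1, 0, 0, -0.001, 0],
    [1, 0, 0, -0.002, 0],
    [1, 0, 0, -0.002, 0]
  ]
}}

```text
time: 7.2
tcp_pos: [0.4951, 0.0468, 0.0642]
tcp_rot: [[0.064, -0.998, -0.0], [-0.998, -0.064, 0.0], [-0.0, 0.0, -1.0]]
ft_force: [-0.3, 0.7, 0.2]
gripper_width: -0.0001
```

{"method": "apply_moves", "body": {
  "series": [
    [1, 0, 0, -0.001, 0],
    [1, 0, 0, -0.001, 0]
  ]
}}

```text
time: 7.4
tcp_pos: [0.4951, 0.0466, 0.0632]
tcp_rot: [[0.064, -0.998, -0.0], [-0.998, -0.064, 0.0], [-0.0, 0.0, -1.0]]
ft_force: [-0.9, -0.9, -0.0]
gripper_width: 0.0001
```

{"method": "apply_moves", "body": {
  "series": [
    [1, 0, 0, -0.001, 0],
    [1, 0, 0, -0.001, 0]
  ]
}}

```text
time: 7.6
tcp_pos: [0.4951, 0.0466, 0.0622]
tcp_rot: [[0.064, -0.998, -0.0], [-0.998, -0.064, 0.0], [-0.0, 0.0, -1.0]]
ft_force: [0.5, 0.3, -0.5]
gripper_width: 0.0
```

There's no contact at 0.062, so key 3 sits low. Going on gently.

{"method": "apply_moves", "body": {
  "series": [
    [1, 0, 0, -0.001, 0],
    [1, 0, 0, -0.002, 0],
    [1, 0, 0, -0.002, 0]
  ]
}}

```text
time: 7.9
tcp_pos: [0.495, 0.0466, 0.0601]
tcp_rot: [[0.064, -0.998, -0.0], [-0.998, -0.064, 0.0], [-0.0, 0.0, -1.0]]
ft_force: [-0.2, -0.2, -1.4]
gripper_width: -0.0006
```

{"method": "apply_moves", "body": {
  "series": [
    [1, 0, 0, -0.0005, 0],
    [1, 0, 0, -0.0005, 0]
  ]
}}

```text
time: 8.1
tcp_pos: [0.4952, 0.0466, 0.0598]
tcp_rot: [[0.064, -0.998, -0.0], [-0.998, -0.064, 0.0], [-0.0, 0.0, -1.0]]
ft_force: [0.0, -0.2, 0.1]
gripper_width: -0.0002
```

{"method": "apply_moves", "body": {
  "series": [
    [1, 0, 0, -0.0005, 0],
    [1, 0, 0, -0.0005, 0]
  ]
}}

```text
time: 8.3
tcp_pos: [0.4952, 0.0466, 0.0596]
tcp_rot: [[0.064, -0.998, -0.0], [-0.998, -0.064, -0.0], [0.0, 0.0, -1.0]]
ft_force: [-0.4, -0.0, 1.9]
gripper_width: -0.0001
```

{"method": "apply_moves", "body": {
  "series": [
    [1, 0, 0, -0.0003, 0],
    [1, 0, 0, -0.0003, 0]
  ]
}}

```text
time: 8.5
tcp_pos: [0.4953, 0.0466, 0.0595]
tcp_rot: [[0.064, -0.998, -0.0], [-0.998, -0.064, -0.0], [0.0, 0.0, -1.0]]
ft_force: [-2.7, -0.9, 4.3]
gripper_width: -0.0003
```

Key 3 is low, at 0.0595, and hard: 4.3 N with no give. Place 4 still has to be tapped.

{"method": "apply_moves", "body": {
  "series": [
    [1, 0, 0, 0.008, 0],
    [1, 0, 0, 0.0155, 0],
    [1, 0.001, -0.015, 0.0155, 0],
    [1, 0.002, -0.03, 0.0155, 0],
    [1, 0.0028, -0.045, 0.0155, 0]
  ]
}}

```text
time: 9.0
tcp_pos: [0.4985, 0.0011, 0.0752]
tcp_rot: [[0.064, -0.998, 0.001], [-0.998, -0.064, -0.0], [0.0, -0.001, -1.0]]
ft_force: [-0.0, 0.4, -0.6]
gripper_width: 0.0
```

{"method": "apply_moves", "body": {
  "series": [
    [1, 0, 0, 0, 0],
    [1, 0, 0, -0.004, 0],
    [1, 0, 0, -0.008, 0],
    [1, 0, 0, -0.008, 0]
  ]
}}

```text
time: 9.4
tcp_pos: [0.497, 0.0023, 0.0655]
tcp_rot: [[0.064, -0.998, -0.002], [-0.998, -0.064, 0.0], [-0.001, 0.002, -1.0]]
ft_force: [-0.9, -1.8, -0.7]
gripper_width: 0.0001
```

{"method": "apply_moves", "body": {
  "series": [
    [1, 0, 0, -0.001, 0],
    [1, 0, 0, -0.002, 0],
    [1, 0, 0, -0.002, 0]
  ]
}}

```text
time: 9.7
tcp_pos: [0.4979, 0.0018, 0.0643]
tcp_rot: [[0.064, -0.998, -0.0], [-0.998, -0.064, 0.0], [-0.0, 0.0, -1.0]]
ft_force: [0.4, -0.2, -1.0]
gripper_width: 0.0002
```

{"method": "apply_moves", "body": {
  "series": [
    [1, 0, 0, -0.001, 0],
    [1, 0, 0, -0.001, 0]
  ]
}}

```text
time: 9.9
tcp_pos: [0.4981, 0.0017, 0.0638]
tcp_rot: [[0.064, -0.998, 0.0], [-0.998, -0.064, 0.0], [-0.0, -0.0, -1.0]]
ft_force: [-1.1, 0.3, 2.3]
gripper_width: -0.0002
```

{"method": "apply_moves", "body": {
  "series": [
    [1, 0, 0, -0.001, 0],
    [1, 0, 0, -0.001, 0]
  ]
}}

```text
time: 10.1
tcp_pos: [0.4981, 0.0017, 0.0628]
tcp_rot: [[0.063, -0.998, 0.0], [-0.998, -0.063, 0.0], [-0.0, -0.0, -1.0]]
ft_force: [-1.7, 1.2, 3.2]
gripper_width: 0.0001
```

{"method": "apply_moves", "body": {
  "series": [
    [1, 0, 0, 0.006, 0],
    [1, 0, 0, 0.012, 0],
    [1, -0.001, 0.015, 0.012, 0],
    [1, -0.002, 0.03, 0.012, 0],
    [1, -0.0028, 0.045, 0.012, 0]
  ]
}}

```text
time: 10.6
tcp_pos: [0.4949, 0.0478, 0.0745]
tcp_rot: [[0.063, -0.998, 0.0], [-0.998, -0.063, 0.0], [-0.0, -0.0, -1.0]]
ft_force: [-0.2, 0.4, 0.6]
gripper_width: -0.0004
```

{"method": "apply_moves", "body": {
  "series": [
    [1, 0, 0, 0, 0],
    [1, 0, 0, -0.005, 0],
    [1, 0, 0, -0.01, 0],
    [1, 0, 0, -0.013, 0],
    [1, 0, 0, -0.013, 0]
  ]
}}

```text
time: 11.1
tcp_pos: [0.4944, 0.0462, 0.0605]
tcp_rot: [[0.063, -0.998, -0.002], [-0.998, -0.063, 0.0], [-0.0, 0.002, -1.0]]
ft_force: [-0.6, -0.3, -0.4]
gripper_width: -0.0002
```

Place 4 is up, with contact at 0.064 and soft. Now I'll press key 3 past 0.057, aiming for about 0.0555.

{"method": "apply_moves", "body": {
  "series": [
    [1, 0, 0, -0.0015, 0],
    [1, 0, 0, -0.003, 0],
    [1, 0, 0, -0.004, 0],
    [1, 0, 0, -0.005, 0],
    [1, 0, 0, -0.005, 0]
  ]
}}

```text
time: 11.6
tcp_pos: [0.4953, 0.0462, 0.0576]
tcp_rot: [[0.064, -0.998, -0.0], [-0.998, -0.064, -0.0], [0.0, 0.001, -1.0]]
ft_force: [-2.4, -0.2, 7.2]
gripper_width: 0.0002
```

{"method": "apply_moves", "body": {
  "series": [
    [1, 0, 0, -0.001, 0],
    [1, 0, 0, -0.001, 0]
  ]
}}

```text
time: 11.8
tcp_pos: [0.4954, 0.0463, 0.0567]
tcp_rot: [[0.064, -0.998, -0.0], [-0.998, -0.064, -0.0], [0.0, 0.001, -1.0]]
ft_force: [-3.1, -1.1, 8.2]
gripper_width: 0.0001
```

{"method": "apply_moves", "body": {
  "series": [
    [1, 0, 0, -0.001, 0],
    [1, 0, 0, -0.0015, 0],
    [1, 0, 0, -0.0015, 0]
  ]
}}

```text
time: 12.1
tcp_pos: [0.4954, 0.0462, 0.0554]
tcp_rot: [[0.064, -0.998, -0.001], [-0.998, -0.064, -0.0], [0.0, 0.001, -1.0]]
ft_force: [-4.1, -0.6, 9.9]
gripper_width: -0.0001
```

{"method": "apply_moves", "body": {
  "series": [
    [1, 0, 0, -0.0005, 0],
    [1, 0, 0, -0.0005, 0]
  ]
}}

```text
time: 12.3
tcp_pos: [0.4954, 0.0463, 0.0549]
tcp_rot: [[0.064, -0.998, -0.001], [-0.998, -0.064, -0.0], [0.0, 0.001, -1.0]]
ft_force: [-3.7, -1.3, 9.3]
gripper_width: 0.0001
```

That's about 9 mm down, well past the catch. Lifting straight up and backing off so I can look.

{"method": "apply_moves", "body": {
  "series": [
    [1, 0, 0, 0.005, 0],
    [1, 0, 0, 0.015, 0],
    [1, 0, 0, 0.035, 0],
    [1, 0, 0, 0.075, 0],
    [1, 0, 0, 0.115, 0]
  ]
}}

```text
time: 12.8
tcp_pos: [0.4942, 0.0466, 0.169]
tcp_rot: [[0.063, -0.998, -0.002], [-0.998, -0.063, 0.0], [-0.0, 0.002, -1.0]]
ft_force: [0.2, -0.5, -0.4]
gripper_width: 0.0001
```

{"method": "apply_moves", "body": {
  "series": [
    [1, -0.01, -0.03, 0.03, 0],
    [1, -0.02, -0.075, 0.03, 0],
    [1, -0.03, -0.12, 0.03, 0],
    [1, -0.045, -0.165, 0.03, 0],
    [1, -0.06, -0.21, 0.03, 0]
  ]
}}

```text
time: 13.3
tcp_pos: [0.4346, -0.165, 0.1991]
tcp_rot: [[0.064, -0.998, 0.001], [-0.998, -0.064, -0.001], [0.001, -0.001, -1.0]]
ft_force: [1.7, -0.8, -0.3]
gripper_width: -0.0003
```

{"method": "apply_moves", "body": {
  "series": [
    [1, -0.015, -0.045, 0, 0],
    [1, -0.03, -0.09, 0, 0],
    [1, -0.045, -0.13, 0, 0],
    [1, -0.05, -0.15, 0, 0],
    [1, -0.05, -0.15, 0, 0]
  ]
}}

```text
time: 13.8
tcp_pos: [0.3843, -0.3161, 0.1989]
tcp_rot: [[0.059, -0.998, 0.001], [-0.998, -0.059, -0.001], [0.001, -0.0, -1.0]]
ft_force: [-0.3, 0.4, -0.3]
gripper_width: 0.0001
```

```bash
python3 - <<'E'
from h import *
print(bot.get_state()['tcp_pos'],bot.get_state()['ft_force'])
p,d=bot.snapshot('top');s,e=bot.snapshot('side')
cv2.imwrite('pics/f1.png',np.hstack([cv2.resize(p[150:270,180:440,::-1],(450,208)),cv2.resize(s[190:310,220:400,::-1],(312,208))]))
W=world('top',d);
for u,v in [(300,233),(325,231),(349,230),(374,228)]: print(np.median(W[v-2:v+3,u-2:u+3].reshape(-1,3),0).round(4))
g0=cv2.imread('pics/top0.png');print('moved px',(cv2.absdiff(g0,p[:,:,::-1].copy()).max(2)[150:290,180:450]>60).sum())
E
```

```text
[ 0.38433729 -0.31613192  0.19894217] [-0.3379632   0.37578606 -0.250384  ]
[0.4897 0.1373 0.0629]
[0.4928 0.0916 0.0629]
[0.4941 0.0478 0.0632]
[0.4973 0.0017 0.0639]
moved px 2
```

View pics/f1.png

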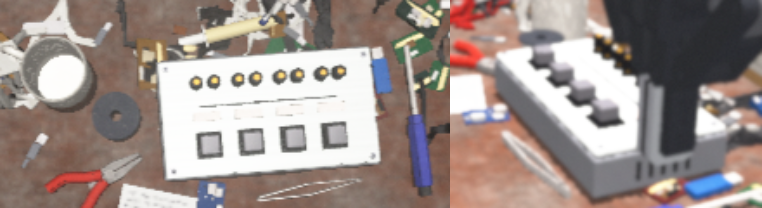

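All four key tops now read the same height, 0.063–0.064. In both views the keys stand alike, and nothing around the box has shifted: only 2 pixels changed. The gripper at the right of the side view is in free air. Handing in.

```bash
python3 -c "
from bench import bot
print(bot.get_state()['time'],bot.sign_off())"
```

```text
the job is handed in; nothing more can be done
13.9 None
```

I tapped the four keys from left to right with the shut fingertips. The key in place 3 was the one still pushed in, and I pressed it until it let go, so all four now stand up. The job is handed in at 13.9 s of the 43 s allowed; no verdict is reported.

- **Taps:** Keys 1, 2 and 4 met the finger at z ≈ 0.064 m and gave softly at about 3–4 N, going down about 1.5 mm. Key 3 met it low, at about 0.0595 m, and stayed hard at 4.3 N.
- **Press:** I pushed key 3 to about 9 mm below its up height, at 9–10 N, then lifted the finger straight off.
- **Last checks:**
  - The top camera's depth puts all four key tops at 0.063–0.064 m, so key 3 came up from 0.059 m. That measurement is only good to about 2 mm, so it can't confirm the 1 mm limit directly.
  - The before and after pictures of the area round the box differ by 2 pixels, so nothing there was moved.
  - The force reading is near zero, with the gripper clear of everything.
- **Disagreements:** None of the checks failed. After the fast descent above key 1 the arm was still swinging by about 6 mm, so I let it settle before touching the key.

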